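# Lay out the jeweller's bench around the bench block and the engraving ball

### The job

Lay out the jeweller's bench: set the brass doming block on the middle of the steel bench block, squared up with its edges, and the red gem tin on the middle of the doming block; stand the wooden ring cone midway between the engraving ball and the bench block, and the white flux pot behind the ring cone (on the side away from the robot), its centre 9 cm from the cone's, square to the line from ball to block so that it is equally far from both. Everything ends upright and at rest; do not disturb the tumbler, soldering brick, dish or hammer.

Things in the scene. Friction and masses are not known exactly. Their poses are not given: they have to be found in the camera images.
- doming_block: The doming block: solid brass cube, 40 mm on each side, with dark round dimples drawn on its faces (the faces act flat), about 0.5 kg. Loose. Origin at the centre of its underside, z up, x and y square to its side faces.
- gem_tin: The gem tin: round red tin with a thin steel band and a clear window in its flat lid, 36 mm diameter, 25 mm tall, about 40 g. Loose, upright. Origin at the centre of its underside, z up.
- ring_cone: The ring cone: turned wood, a plain cylindrical foot 42 mm in diameter and 34 mm tall (grip it there), above it a slim pale cone (26 mm tapering to 12 mm in diameter) carrying a brass ring; 70 mm tall in all, about 70 g. Loose, upright. Origin at the centre of its underside, z up.
- flux_pot: The flux pot: white ceramic cylinder 44 mm in diameter and 40 mm tall with a blue lid 40 mm in diameter on top, 52 mm tall in all, about 110 g. Loose, upright. Origin at the centre of its underside, z up.
- bench_block: The bench block: flat square steel slab on a black rubber foot, 80 x 80 mm, top face 20 mm above the table. Fixed to the table. Origin at the centre of its underside, z up, x and y square to its sides. Its centre is 200 mm from that of the engraving ball; it may be on the ball's left or right, and its sides need not be parallel to the line between them.
- engraving_ball: The engraving ball: dark steel ball vise on a black rubber ring with two bright jaws on top, 90 mm in diameter at the foot, 60 mm tall. Fixed to the table. Origin at the centre of its underside, z up; the line through the centres of ball and bench block is parallel to its y axis, and its x axis points away from the robot, square to that line.
- tumbler: Empty clear glass tumbler, 68 mm in diameter, 70 mm tall. Loose bystander. Origin at the centre of its underside.
- soldering_brick: Cream soldering brick, 65 x 45 x 28 mm (x, y, z). Loose bystander. Origin at the centre of its underside.
- wood_dish: Dark wooden dish, 96 mm in diameter, 14 mm tall. Loose bystander, beyond the work. Origin at the centre of its underside.
- chasing_hammer: Small hammer lying on the table, 200 mm long, under 40 mm tall, along its own x axis, with a steel head about 90 mm across. Loose bystander, beyond the work. Origin at the middle of its length, underneath. Nothing else stands within the working area: other equipment is at least 0.5 m to the sides or beyond 0.82 m ahead of the base.
Mind the look-alikes: they are no part of the job. There is more than one size of the doming_block; the one meant has the size given above.

How it is judged (in metres and radians):
At the end, for the whole second after the job is handed in: Doming block on bench block, centred to 12 mm, square to 0.2 rad; tin on doming block, centred to 10 mm; cone on the table within 15 mm along and across of the ball-block midpoint; pot likewise at 90 mm square behind it; all upright (0.1 rad), at rest (horizontal distance between doming_block and bench_block below 0.012 m and z of doming_block in the frame of bench_block between 0.016 and 0.024 m and (angle between the x axis of doming_block and the x axis of bench_block, either way round below 0.2 rad or angle between the x axis of doming_block and the y axis of bench_block, either way round below 0.2 rad) and horizontal distance between gem_tin and doming_block below 0.01 m and z of gem_tin in the frame of doming_block between 0.036 and 0.044 m and x of ring_cone in the frame of engraving_ball between -0.015 and 0.015 m and (y of ring_cone in the frame of engraving_ball between 0.085 and 0.115 m or y of ring_cone in the frame of engraving_ball between -0.115 and -0.085 m) and horizontal distance between ring_cone and bench_block below 0.13 m and height (world z) of each of ring_cone, flux_pot below 0.005 m and x of flux_pot in the frame of engraving_ball between 0.075 and 0.105 m and (y of flux_pot in the frame of engraving_ball between 0.085 and 0.115 m or y of flux_pot in the frame of engraving_ball between -0.115 and -0.085 m) and horizontal distance between flux_pot and bench_block below 0.17 m and angle between each of doming_block, gem_tin, ring_cone, flux_pot's own z axis and vertical below 0.1 rad and linear speed of each of doming_block, gem_tin, ring_cone, flux_pot below 0.02 m/s and angular speed of each of doming_block, gem_tin, ring_cone, flux_pot below 0.2 rad/s); the robot touches nothing.
It fails at once if the tumbler is shifted by more than 20 mm (distance of tumbler from where it was at the start of the episode above 0.02 m).
It fails at once if the soldering brick is shifted by more than 20 mm (distance of soldering_brick from where it was at the start of the episode above 0.02 m).
It fails at once if the wood dish is shifted by more than 20 mm (distance of wood_dish from where it was at the start of the episode above 0.02 m).
It fails at once if the chasing hammer is shifted by more than 20 mm (distance of chasing_hammer from where it was at the start of the episode above 0.02 m).
It also fails if it takes over 102 s, if anything falls off the work surface, if the arm or the gripper's body presses on something with over 40 N, if the wrist force passes 120 N, or if a joint passes its speed limit or range.

### The arm

A 6-joint arm with a two-finger parallel gripper is mounted at the origin on the work surface. World frame = base frame: x ahead of the robot, y to its left, z up, the work surface at z = 0. Lengths are in mm, angles in rad, forces in N, time in s.
With the tool pointing down it reaches from about 400 to 925 mm from the base axis. Payload 12.5 kg.
Tool frame: the origin (TCP) lies midway between the tips of the shut fingers; the grasp point (between the pads) lies 19 mm behind it (env.pinch_z is the z of the grasp point in the tool frame, in mm); z points along the fingers, y is the line along which they close (so a half turn about z gives the same grasp; the last joint's range is limited). The gripper opens to 95 mm and grips with 3 to 60 N. Pads are 20 mm wide; open, the fingers measure 119 mm over their backs; the gripper's body (75 mm by 180 mm) begins 59 mm behind the grasp point.
Start: joints at [-1.256, 0.491, 1.559, -0, 1.092, -0.106], TCP at [255.331, -570.485, 214.661] pointing down, gripper open.
Joint ranges: [-3.1, 3.1], [-0.84, 2.19], [0.05, 2.79], [-1.13, 4.28], [0.06, 2.93], [-2.69, 2.69]. Speed limits (rad/s): [2.22, 2.22, 2.79, 3.14, 3.14, 3.14].

### API

Orientations are given as [roll, pitch, yaw] about the fixed x, y, z axes, in that order (R = Rz(yaw) Ry(pitch) Rx(roll)).
In Python, from cell import env, eyes gives the robot as it stands.
- The arm moves only by the shell command python3 -m inch 'ROWS'. ROWS is JSON, a list of rows, each a list of 3 entries, a list of its own where there are three numbers: the shift along the tool's x, y, z in units of 60 mm (1.0 is 60 mm), then the turn about the tool's z in units of 5 degrees (1.0 is 5 degrees), then the closure, from -1 (fully open) to 1 (shut). In form: [[[tx, ty, tz], turn, claw], ...]. A call has exactly 10 rows; each row shifts and turns the commanded pose from where the row before left it, along the tool's axes as they then stand; what a row does not reach is not made up. A row lasts 1/8 s, in which the tool goes at most 62.5 mm and 10.7 degrees, less where a joint would pass 70% of its speed; a pose out of reach is approached as far as the arm can. A call is refused whole if a number of a shift passes 1 or a number of a turn 1, either way. A call with a gripper value outside its range is refused whole. The fingers move at their own pace and stop on an object; the grip force is fixed at half the most. Time passes only in rows, so rows that do not move let the fingers close, or fill a call up. It gives the time, the measured TCP pose, the force, the opening and the grip force at its end, in the units of the state.
- env.state(): the state, without advancing time (a new reading comes with each control period).
- eyes.read_camera(name): name is "scene" or "side" or "wrist"; returns a dict with "pixels" (384x512x3 uint8, red, green, blue), "fx", "fy", "cx", "cy" (pixels), "extrinsics" (4x4, takes a point from world to camera coordinates). Camera axes: x right, y down, z forward; pixel columns grow to the right and rows downward; lengths in mm; the calibration is good to about 2 mm. The wrist camera is an equidistant fisheye: a pixel r from the principal point sees the ray r / f radians off the axis. A picture is of the moment at which its call begins. There is no depth.
- env.job_done(): hands the job in; it is judged then, once.
Trained networks look in a picture, given as the dict that the camera call returned (one of the last four; its "shot" number tells which), for a name from the list of things; names that differ only in an ending like _2 or _b are one class to them, and where a whole thing is asked for, a point or a joint stands for the part that bears it (a point fixed in the world has none). Each returns a list of dicts, best first, with "score" (0 to 1); they miss things now and then, are a little off and sometimes report something else, mostly with a low value. They report only what shows in the picture. A call takes as long as a camera call. They do not tell look-alikes from the thing itself.
- eyes.boxes_of(name, picture): "centre" ([row, column] in pixels, amid what is visible of it).
- eyes.cut_out(name, picture): "mask" (384x512 bool, what is visible of it) and "centre" ([row, column] in pixels, amid what is visible of it).
- eyes.spot_point(name, picture): "centre" ([row, column] in pixels: a listed point, or the origin of a listed thing).
The state is a dict: "t": time; "joints": joint angles; "qvel": joint speeds; "tau": joint torques, N m; "eef_pos": TCP position; "tcp_rot": TCP orientation; "ft_force": force on the tool from outside, world axes, zero at the start; "moment": the same for the moment, N m; "opening": opening from 0.0 (shut) to 1.0 (fully open); "grip_force": force on a finger pad.
Only numpy, scipy, OpenCV 4.12 (cv2) and the standard library are available. Lean on these libraries where they do the work, as an engineer would, in place of code of your own. Each camera call takes 0.05 s, during which the arm holds its last target. There are 200 camera calls.

## Working session

There is one attempt and no reset: what is moved stays moved. The work goes in short steps, Python scripts to look and compute and a shell command to move; the robot and the scene stay as the last step left them, time stands still between calls to the robot, and variables do not carry over. Pictures are saved under pics/ and viewed, at most 14 in all, crops included, and the job is handed in when it is done.

```bash
ls; mkdir -p pics; python3 - <<'E'
from cell import env, eyes
import cv2,numpy as np
print(env.state(), env.pinch_z)
for n in ["scene","side"]:
    p=eyes.read_camera(n)
    cv2.imwrite(f"pics/{n}0.png",p["pixels"][:,:,::-1])
    print(n,p["fx"],p["fy"],p["cx"],p["cy"],np.round(p["extrinsics"],3).tolist())
    for o in "doming_block gem_tin ring_cone flux_pot bench_block engraving_ball tumbler soldering_brick wood_dish chasing_hammer".split():
        print(o,[(np.round(d["centre"],1).tolist(),round(d["score"],2)) for d in eyes.spot_point(o,p)])
E
```

```text
pics
{'t': 0.0, 'joints': array([-1.25564129e+00,  4.91591066e-01,  1.55943118e+00,  9.89186277e-06,
        1.09171423e+00, -1.05600304e-01]), 'qvel': array([ 2.10042878e-04, -1.44695421e-03, -6.61433389e-04, -2.71038359e-04,
       -5.15885467e-04, -7.65100285e-05]), 'tau': array([ 1.18099433e-03, -6.12645435e+01, -2.58179533e+01,  6.93037058e-02,
        4.82398644e-02, -1.42106110e-04]), 'eef_pos': array([ 255.22983967, -570.25018484,  214.04847183]), 'tcp_rot': array([-3.14045613e+00, -1.29287202e-04,  4.20750704e-01]), 'ft_force': array([0.1576545 , 0.920332  , 0.73324029]), 'moment': array([-4.17770733e-02, -4.99927146e-05,  3.10732406e-03]), 'grip_force': 0.0, 'opening': 1.001144257348984} -18.8
scene 349.19761356246784 349.19761356246784 251.3458828793624 194.86105876727544 [[0.792, 0.61, 0.011, -452.922], [0.468, -0.596, -0.653, -255.027], [-0.392, 0.522, -0.758, 1152.404], [0.0, 0.0, 0.0, 1.0]]
doming_block [([257.8, 157.1], 0.81), ([326.2, 203.4], 0.7), ([285.7, 187.4], 0.55)]
gem_tin [([121.7, 258.1], 0.61)]
ring_cone [([150.0, 311.8], 0.68), ([287.7, 183.2], 0.67)]
flux
[... 295 characters left out ...]
 0.86), ([232.4, 128.2], 0.56)]
side 497.38136155279324 497.38136155279324 255.1951878638933 191.89989615573066 [[-0.944, -0.331, 0.015, 546.997], [-0.244, 0.666, -0.705, 166.185], [0.223, -0.669, -0.709, 1457.768], [0.0, 0.0, 0.0, 1.0]]
doming_block [([150.3, 298.7], 0.64), ([134.2, 251.1], 0.59), ([145.3, 277.6], 0.45), ([187.3, 281.7], 0.35)]
gem_tin [([281.2, 292.8], 0.71), ([260.6, 219.8], 0.32)]
ring_cone [([263.7, 220.1], 0.65)]
flux_pot [([158.9, 328.5], 0.6)]
bench_block [([227.1, 241.4], 0.85)]
engraving_ball [([186.0, 283.2], 0.87)]
tumbler []
soldering_brick [([133.2, 310.0], 0.51)]
wood_dish [([152.9, 218.9], 0.72)]
chasing_hammer [([225.4, 174.1], 0.67), ([261.4, 219.8], 0.51)]
```

```bash
cat > h.py <<'E'
import numpy as np,cv2
from cell import env,eyes
def ground(p,rc,z=0.):
    E=np.array(p["extrinsics"]);R,t=E[:3,:3],E[:3,3];c=-R.T@t
    d=R.T@np.array([(rc[1]-p["cx"])/p["fx"],(rc[0]-p["cy"])/p["fy"],1.])
    return c+d*(z-c[2])/d[2]
def proj(p,X):
    E=np.array(p["extrinsics"]);q=E[:3,:3]@np.asarray(X,float)+E[:3,3]
    return np.array([p["cy"]+p["fy"]*q[1]/q[2],p["cx"]+p["fx"]*q[0]/q[2]])
E
python3 - <<'E'
from h import *
for n in ["scene","side"]:
    p=eyes.read_camera(n)
    for o in "doming_block gem_tin ring_cone flux_pot bench_block engraving_ball tumbler soldering_brick wood_dish chasing_hammer".split():
        print(n,o,[(np.round(ground(p,d["centre"])[:2]).tolist(),round(d["score"],2)) for d in eyes.spot_point(o,p)])
    b=p["pixels"][:,:,::-1]
    b= b[100:350,90:400] if n=="scene" else b[100:320,150:400]
    cv2.imwrite(f"pics/{n}1.png",cv2.resize(b,None,fx=2.4,fy=2.4,interpolation=cv2.INTER_CUBIC))
E
```

```text
scene doming_block [([507.0, -272.0], 0.76), ([611.0, -286.0], 0.74), ([704.0, -317.0], 0.64)]
scene gem_tin [([373.0, 277.0], 0.56)]
scene ring_cone [([597.0, 269.0], 0.73)]
scene flux_pot [([403.0, -266.0], 0.76)]
scene bench_block [([580.0, 123.0], 0.87)]
scene engraving_ball [([512.0, -78.0], 0.9)]
scene tumbler [([510.0, 371.0], 0.66)]
scene soldering_brick [([508.0, -396.0], 0.6)]
scene wood_dish [([769.0, -156.0], 0.7)]
scene chasing_hammer [([779.0, 193.0], 0.83)]
side doming_block [([510.0, -280.0], 0.63), ([595.0, -283.0], 0.61), ([704.0, -326.0], 0.55)]
side gem_tin [([375.0, 267.0], 0.6), ([581.0, 112.0], 0.34)]
side ring_cone [([593.0, 260.0], 0.68)]
side flux_pot [([398.0, -282.0], 0.76)]
side bench_block [([586.0, 114.0], 0.75), ([602.0, -285.0], 0.6)]
side engraving_ball [([514.0, -81.0], 0.93)]
side tumbler [([497.0, 383.0], 0.79)]
side soldering_brick [([505.0, -393.0], 0.74)]
side wood_dish [([765.0, -171.0], 0.9)]
side chasing_hammer [([774.0, 184.0], 0.65)]
```

View pics/scene1.png

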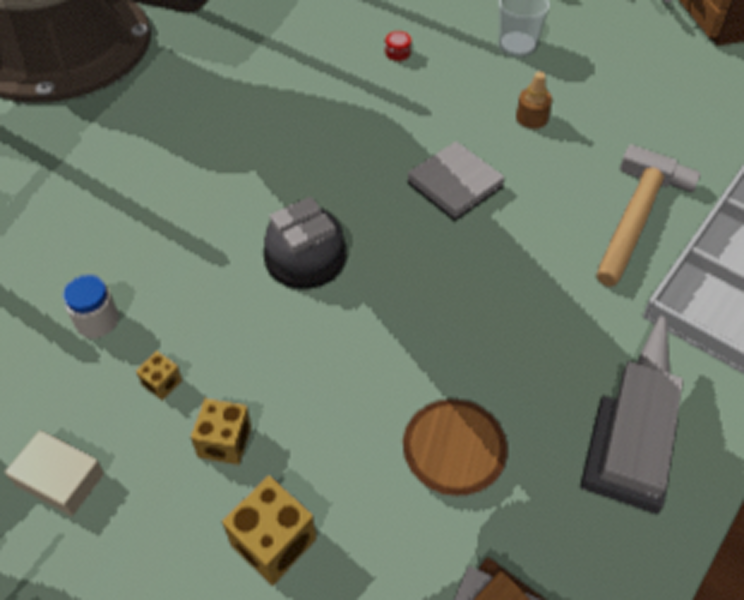

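View pics/side1.png

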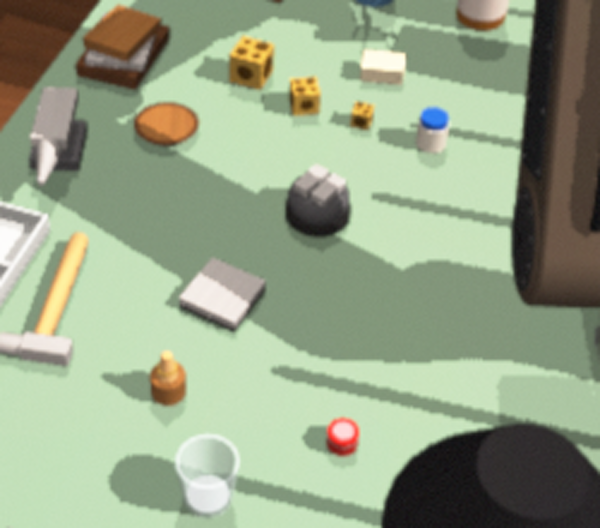

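Left to right in the side view are the bench block, ball and three doming blocks. The middle one, near scene crop (220,430), looks like the 40 mm one. Next I'll fit models to the masks in both views.

```bash
cat >> h.py <<'E'
from scipy.optimize import minimize
a=np.linspace(0,2*np.pi,40,endpoint=False)
def ring(r,z): return np.c_[r*np.cos(a),r*np.sin(a),0*a+z]
def box(x,y,h): return np.array([[i*x/2,j*y/2,k] for i in(-1,1) for j in(-1,1) for k in(0,h)])
M=dict(doming_block=box(40,40,40),gem_tin=np.r_[ring(18,0),ring(18,25)],
 ring_cone=np.r_[ring(21,0),ring(21,34),ring(6,70)],flux_pot=np.r_[ring(22,0),ring(22,40),ring(20,52)],
 bench_block=box(80,80,20),engraving_ball=np.r_[ring(45,0),ring(45,12),ring(40,35),ring(25,55)],
 tumbler=np.r_[ring(34,0),ring(34,70)],soldering_brick=box(65,45,28))
def sil(p,P,S=4):
    q=np.array([proj(p,x)[::-1] for x in P]);h=cv2.convexHull((q*S*16).astype(np.int32))
    im=np.zeros((384*S,512*S),np.uint8);cv2.fillConvexPoly(im,h,1,shift=4)
    return cv2.resize(im.astype(np.float32),(512,384),interpolation=cv2.INTER_AREA)
def place(m,v):
    c,s=np.cos(v[2]),np.sin(v[2]);return m@np.array([[c,s,0],[-s,c,0],[0,0,1]])+[v[0],v[1],0]
def masks(o,near,shots,rad=60,z=0):
    out=[]
    for p in shots:
        t=proj(p,[near[0],near[1],z+15]);ds=[d for d in eyes.cut_out(o,p) if np.hypot(*(np.array(d["centre"])-t))<20]
        if ds: out.append((p,ds[0]["mask"].astype(np.float32),ds[0]["score"]))
    return out
def fit(o,near,ms,yaw=False,model=None,z=0):
    m=(M[o] if model is None else model)+[0,0,z]
    def cost(v):
        w=[v[0],v[1],v[2]/50 if yaw else 0]
        c=0
        for p,k,_ in ms:
            s=sil(p,place(m,w));c+=1-np.minimum(s,k).sum()/np.maximum(s,k).sum()
        return c/max(len(ms),1)
    best=None
    for y0 in ([0,25,50,-25] if yaw else [0]):
        x0=np.array([near[0],near[1],y0]);sim=x0+np.array([[0,0,0],[12,0,0],[0,12,0],[0,0,15]])
        if not yaw: 
            r=minimize(lambda u:cost([u[0],u[1],0]),x0[:2],method="Nelder-Mead",options=dict(initial_simplex=sim[:3,:2],xatol=.2,fatol=1e-4,maxiter=80))
        else: r=minimize(cost,x0,method="Nelder-Mead",options=dict(initial_simplex=sim,xatol=.2,fatol=1e-4,maxiter=120))
        if best is None or r.fun<best.fun: best=r
    v=best.x.copy()
    if yaw: v[2]/=50
    return v,best.fun
E
python3 - <<'E'
from h import *
N=dict(doming_block=(603,-285),gem_tin=(374,272),ring_cone=(595,265),flux_pot=(400,-274),bench_block=(583,118),engraving_ball=(513,-80))
sh=[eyes.read_camera(n) for n in("scene","side")]
for o,n in N.items():
    yaw=o in("doming_block","bench_block")
    ms=masks(o,n,sh)
    res=[fit(o,n,[m],yaw) for m in ms]+[fit(o,n,ms,yaw)]
    print(o,[(np.round(v,2).tolist(),round(c,3)) for v,c in res],[round(m[2],2) for m in ms])
for n in((507,-276),(704,-321)):
    ms=masks("doming_block",n,sh); print(n,[m[1].sum() for m in ms])
ms=masks("doming_block",N["doming_block"],sh); print([m[1].sum() for m in ms])
E
```

```text
doming_block [([603.51, -283.47, 0.63], np.float64(0.113)), ([599.85, -288.82, 0.54], np.float64(0.101)), ([600.23, -284.94, 0.47], np.float64(0.155))] [0.88, 0.6]
gem_tin [([381.61, 271.88], np.float64(0.125)), ([375.93, 268.07], np.float64(0.135)), ([378.72, 271.07], np.float64(0.195))] [0.54, 0.76]
ring_cone [([593.52, 271.48], np.float64(0.11)), ([588.75, 270.22], np.float64(0.109)), ([591.27, 271.18], np.float64(0.162))] [0.72, 0.67]
flux_pot [([404.43, -267.95], np.float64(0.064)), ([400.73, -274.36], np.float64(0.167)), ([402.38, -268.29], np.float64(0.136))] [0.85, 0.53]
bench_block [([584.36, 113.82, 1.37], np.float64(0.045)), ([580.4, 110.99, 1.36], np.float64(0.062)), ([582.54, 112.45, 1.38], np.float64(0.082))] [0.93, 0.75]
engraving_ball [([514.16, -72.03], np.float64(0.055)), ([512.99, -79.36], np.float64(0.061)), ([513.73, -73.6], np.float64(0.1))] [0.61, 0.56]
(507, -276) [np.float32(226.0)]
(704, -321) [np.float32(1106.0), np.float32(347.0)]
[np.float32(496.0), np.float32(195.0)]
```

```bash
python3 -m inch '[[[0.9,-0.245,0],0,-1],[[0.9,-0.245,0],0,-1],[[0.9,-0.245,0],0,-1],[[0.9,-0.245,0],0,-1],[[0.9,-0.245,0],0,-1],[[0.9,-0.245,0],0,-1],[[0.9,-0.245,0.1],0,-1],[[0.9,-0.245,0.1],0,-1],[[0,0,0],-0.9,-1],[[0,0,0],-0.9,-1]]'
cat >> h.py <<'E'
def wmask(o,rad_z=0): pass
def wgroundpx(p,rc,z):
    E=np.array(p["extrinsics"]);R,t=E[:3,:3],E[:3,3];c=-R.T@t
    u=np.array([(rc[1]-p["cx"])/p["fx"],(rc[0]-p["cy"])/p["fy"]]);th=np.hypot(*u)
    d=R.T@np.r_[np.sin(th)*u/max(th,1e-9),np.cos(th)]
    return c+d*(z-c[2])/d[2]
_pp=proj
def proj(p,X):
    if not p.get("fish"): return _pp(p,X)
    E=np.array(p["extrinsics"]);q=E[:3,:3]@np.asarray(X,float)+E[:3,3]
    r=np.hypot(q[0],q[1]);th=np.arctan2(r,q[2]);return np.array([p["cy"]+p["fy"]*th*q[1]/r,p["cx"]+p["fx"]*th*q[0]/r])
def wrist():
    p=eyes.read_camera("wrist");p["fish"]=True;return p
E
python3 - <<'E'
from h import *
p=wrist();s=env.state();print(s["t"],s["eef_pos"],s["tcp_rot"],p["fx"],p["cx"],p["cy"],np.round(p["extrinsics"],3).tolist())
cv2.imwrite("pics/w1.png",p["pixels"][:,:,::-1])
E
```

```text
t: 4.45
eef_pos: [602.1, -285.8, 202.3]
tcp_rot: [-3.141, 0.0, 0.582]
ft_force: [-0.9, 0.2, 0.0]
opening: 0.998
grip_force: 0.0
4.5 [ 601.88657618 -286.1517706   202.3937368 ] [-3.14138070e+00  2.28888392e-04  5.85086153e-01] 297.3186396354542 256.15166060404033 191.0087407216507 [[0.551, -0.835, -0.001, -570.085], [-0.798, -0.526, 0.295, 300.91], [-0.246, -0.162, -0.956, 482.447], [0.0, 0.0, 0.0, 1.0]]
```

View pics/w1.png

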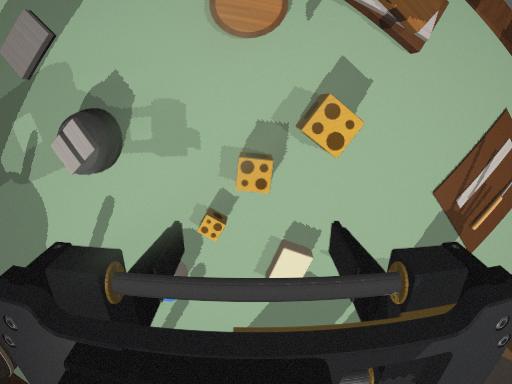

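The wrist view shows the middle block at about row 174, column 255, nearly square to the tool. The large and small ones are clear of the fingers.

```bash
python3 - <<'E'
from h import *
p=wrist()
for o,n in dict(doming_block=(602,-286),engraving_ball=(514,-76),bench_block=(582,112)).items():
    ms=masks(o,n,[p]); 
    if ms: v,c=fit(o,n,ms,o!="engraving_ball"); print(o,np.round(v,3),round(c,3),ms[0][2])
for s in(28,40,56):
    ms=masks("doming_block",(602,-286),[p]);v,c=fit("doming_block",(602,-286),ms,True,box(s,s,s));print(s,v,c)
E
```

```text
doming_block [ 6.01411e+02 -2.83928e+02  4.75000e-01] 0.035 0.68
engraving_ball [514.293 -73.159] 0.045 0.67
bench_block [ 5.82361e+02  1.14643e+02 -1.59000e-01] 0.037 0.81
28 [ 5.98149284e+02 -2.86706859e+02 -1.69310902e-01] 0.5071699023246765
40 [ 6.01411377e+02 -2.83928146e+02  4.74710488e-01] 0.035240352153778076
56 [ 606.41376691 -283.04705089   -0.6241158 ] 0.5117247104644775
```

```bash
python3 -m inch '[[[0,0,0.5],0.6,-1],[[0,0,0.9],0.6,-1],[[0.01,-0.04,0.8],0,-1],[[0,0,0.6],0,-1],[[0,0,0.3],0,-1],[[0,0,0.15],0,-1],[[0,0,0],0,1],[[0,0,0],0,1],[[0,0,0],0,1],[[0,0,0],0,1]]'
```

```text
t: 6.1
eef_pos: [601.2, -284.4, 8.2]
tcp_rot: [3.141, -0.0, 0.473]
ft_force: [-0.2, 1.3, -0.4]
opening: 0.637
grip_force: 0.0
```

```bash
python3 -m inch '[[[0,0,0],0,1],[[0,0,0],0,1],[[0,0,0],0,1],[[0,0,0],0,1],[[0,0,0],0,1],[[0,0,-0.3],0,1],[[0,0,-0.5],0,1],[[0,0,-0.8],0,1],[[0,0,-0.8],0,1],[[0,0,0],0,1]]'
```

```text
t: 7.35
eef_pos: [602.3, -285.1, 156.1]
tcp_rot: [3.135, -0.004, 0.473]
ft_force: [-0.3, -0.0, -6.2]
opening: 0.416
grip_force: 30.0
```

```bash
python3 -m inch '[[[0.2,-0.45,0],0,1],[[0.35,-0.78,0],0,1],[[0.4,-0.88,0],0,1],[[0.4,-0.88,0],0,1],[[0.4,-0.88,0],0,1],[[0.4,-0.88,0],0,1],[[0.38,-0.86,0],0,1],[[0.2,-0.45,0],0,1],[[0,0,0],0.8,1],[[0,0,0],0.8,1]]'
python3 -m inch '[[[0,0,0],1,1],[[0,0,0],1,1],[[0,0,0],1,1],[[0,0,0],1,1],[[0,0,0],1,1],[[0,0,0],0.88,1],[[0,0,0],0,1],[[0,0,0],0,1],[[0,0,0],0,1],[[0,0,0],0,1]]'
python3 - <<'E'
from h import *
p=wrist();s=env.state();print(s["eef_pos"],s["tcp_rot"])
for o,n in dict(engraving_ball=(514,-76),bench_block=(582,112)).items():
    ms=masks(o,n,[p]); 
    if ms: v,c=fit(o,n,ms,o!="engraving_ball"); print(o,np.round(v,3),round(c,3),ms[0][2])
cv2.imwrite("pics/w2.png",p["pixels"][:,:,::-1])
E
```

```text
t: 8.6
eef_pos: [580.2, 114.5, 150.1]
tcp_rot: [-3.141, 0.003, 0.332]
ft_force: [-0.3, 0.0, -6.0]
opening: 0.423
grip_force: 30.0
t: 9.85
eef_pos: [581.1, 114.0, 151.5]
tcp_rot: [3.141, 0.0, -0.179]
ft_force: [-0.3, 0.4, -5.8]
opening: 0.421
grip_force: 30.0
[581.15215152 114.02437522 151.58961047] [ 3.14152452e+00 -3.96920848e-05 -1.79289915e-01]
engraving_ball [514.166 -74.745] 0.082 0.55
bench_block [ 5.82418e+02  1.15035e+02 -1.80000e-01] 0.17 0.56
```

View pics/w2.png

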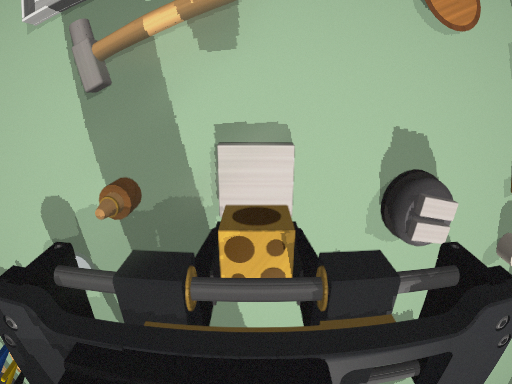

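The block is held square and lined up with the bench block. Both are centred near column 256. Lowering it now.

```bash
python3 -m inch '[[[0.02,0,0.4],0,1],[[0,0,0.6],0,1],[[0,0,0.5],0,1],[[0,0,0.25],0,1],[[0,0,0.15],0,1],[[0,0,0.1],0,1],[[0,0,0.05],0,1],[[0,0,0],0,1],[[0,0,0],0,1],[[0,0,0],0,1]]'
```

```text
t: 11.25
eef_pos: [582.5, 113.8, 28.9]
tcp_rot: [-3.142, -0.001, -0.18]
ft_force: [0.6, -0.3, -5.5]
opening: 0.416
grip_force: 30.0
```

```bash
python3 -m inch '[[[0,0,0.02],0,1],[[0,0,0.02],0,1],[[0,0,0],0,1],[[0,0,0],0,0],[[0,0,0],0,-0.5],[[0,0,0],0,-0.5],[[0,0,0],0,-0.5],[[0,0,0],0,-0.5],[[0,0,-0.5],0,-1],[[0,0,-1],0,-1]]'
```

```text
t: 12.5
eef_pos: [581.3, 113.7, 115.3]
tcp_rot: [3.14, 0.004, -0.18]
ft_force: [0.5, 0.2, 0.0]
opening: 0.904
grip_force: 0.0
```

```bash
python3 -m inch '[[[0,0,-0.6],0,-1],[[-0.3,-0.15,0],0,-1],[[-0.6,-0.31,0],0,-1],[[-0.6,-0.31,0],0,-1],[[-0.6,-0.31,0],0,-1],[[-0.6,-0.31,0],0,-1],[[-0.6,-0.31,0],0,-1],[[-0.5,-0.27,0],0,-1],[[0,0,0],0,-1],[[0,0,0],0,-1]]'
python3 - <<'E'
from h import *
p=wrist();s=env.state();print(s["eef_pos"],s["tcp_rot"])
for o,n,z in(("gem_tin",(378,271),0),("bench_block",(582,113),0),("ring_cone",(591,271),0),("doming_block",(582,113),20)):
    ms=masks(o,n,[p],z=z) 
    if ms: v,c=fit(o,n,ms,"block" in o,z=z); print(o,np.round(v,3),round(c,3),ms[0][2])
E
```

```text
t: 13.75
eef_pos: [379.1, 270.7, 151.8]
tcp_rot: [3.141, 0.0, -0.179]
ft_force: [1.1, 0.6, -1.5]
opening: 1.001
grip_force: 0.0
[379.42050056 270.47806514 151.80979518] [ 3.14117505e+00  2.61112613e-04 -1.79906418e-01]
gem_tin [378.383 271.402] 0.082 0.57
ring_cone [592.954 273.374] 0.071 0.72
```

```bash
python3 -m inch '[[[-0.02,-0.01,0.6],0,-1],[[0,0,0.8],0,-1],[[0,0,0.6],0,-1],[[0,0,0.3],0,-1],[[0,0,0.14],0,-1],[[0,0,0.04],0,-1],[[0,0,0],0,1],[[0,0,0],0,1],[[0,0,0],0,1],[[0,0,0],0,1]]'
python3 -m inch '[[[0,0,0],0,1],[[0,0,0],0,1],[[0,0,0],0,1],[[0,0,0],0,1],[[0,0,0],0,1],[[0,0,0],0,1],[[0,0,-0.3],0,1],[[0,0,-0.8],0,1],[[0,0,-0.9],0,1],[[0,0,-0.5],0,1]]'
```

```text
t: 15.25
eef_pos: [378.1, 271.7, 3.6]
tcp_rot: [-3.141, -0.0, -0.18]
ft_force: [-0.8, -0.7, 1.4]
opening: 0.64
grip_force: 0.0
t: 16.5
eef_pos: [378.3, 271.8, 155.8]
tcp_rot: [-3.14, -0.002, -0.18]
ft_force: [0.8, 0.7, -0.7]
opening: 0.375
grip_force: 30.0
```

```bash
python3 -m inch '[[[0.32,0.18,0],0,1],[[0.6,0.31,0],0,1],[[0.6,0.31,0],0,1],[[0.6,0.31,0],0,1],[[0.6,0.31,0],0,1],[[0.6,0.31,0],0,1],[[0.5,0.25,0],0,1],[[0,0,0],0,1],[[0,0,0],0,1],[[0,0,0],0,1]]'
python3 - <<'E'
from h import *
print(env.state()["eef_pos"])
sh=[eyes.read_camera("scene"),eyes.read_camera("side"),wrist()]
for q in sh:
  for o,n,z in(("doming_block",(582,113.5),20),("bench_block",(582,113.5),0)):
    ms=masks(o,n,[q],z=z) 
    if ms: v,c=fit(o,n,ms,True,z=z); print(o,np.round(v,3),round(c,3),ms[0][2])
cv2.imwrite("pics/w3.png",sh[2]["pixels"][:,:,::-1])
b=sh[0]["pixels"][100:250,200:360,::-1];cv2.imwrite("pics/s3.png",cv2.resize(b,None,fx=4,fy=4))
E
```

```text
t: 17.75
eef_pos: [581.6, 114.5, 153.5]
tcp_rot: [3.141, 0.0, -0.179]
ft_force: [0.2, 0.7, -0.5]
opening: 0.372
grip_force: 30.0
[581.60853889 114.47440712 153.48688703]
doming_block [584.704 113.664   1.404] 0.059 0.72
bench_block [ 5.86115e+02  1.12851e+02 -1.97000e-01] 0.396 0.86
doming_block [581.056 108.64    1.503] 0.095 0.54
bench_block [579.811 111.334   1.387] 0.365 0.71
doming_block [582.471 113.622   1.392] 0.064 0.7
bench_block [582.632 114.815   1.384] 0.404 0.93
```

View pics/w3.png

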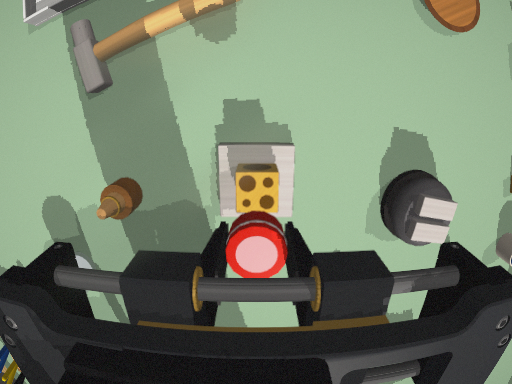

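View pics/s3.png

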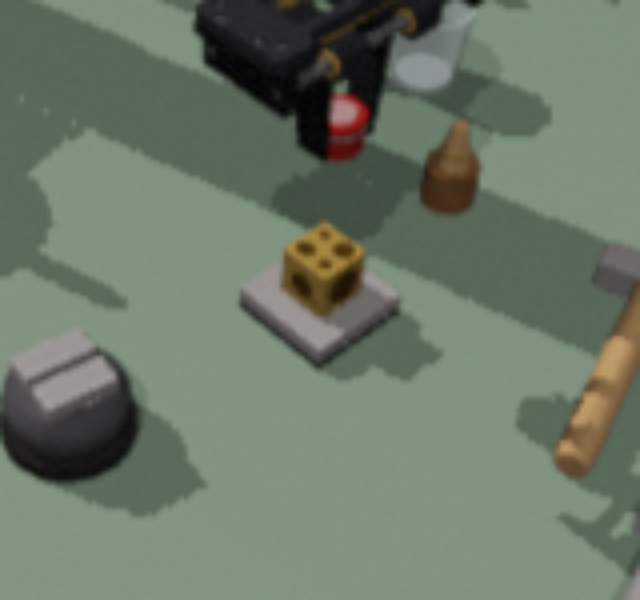

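The block sits centred and square on the bench block. Next I lower the tin onto it.

```bash
python3 -m inch '[[[0.02,0.01,0.5],0,1],[[0,0,0.5],0,1],[[0,0,0.28],0,1],[[0,0,0.15],0,1],[[0,0,0.05],0,1],[[0,0,0],0,1],[[0,0,0],0,1],[[0,0,0],0,1],[[0,0,0],0,1],[[0,0,0],0,1]]'
```

```text
t: 19.45
eef_pos: [583.5, 113.0, 64.7]
tcp_rot: [3.142, -0.0, -0.18]
ft_force: [0.2, 0.1, -0.8]
opening: 0.374
grip_force: 30.0
```

```bash
python3 -m inch '[[[0,0,0.015],0,1],[[0,0,0.01],0,1],[[0,0,0],0,1],[[0,0,0],0,0],[[0,0,0],0,-0.5],[[0,0,0],0,-0.5],[[0,0,0],0,-0.5],[[0,0,0],0,-0.5],[[0,0,-0.5],0,-1],[[0,0,-0.8],0,-1]]'
```

```text
t: 20.7
eef_pos: [582.7, 112.9, 140.8]
tcp_rot: [3.141, 0.003, -0.18]
ft_force: [0.4, 1.4, 1.0]
opening: 0.902
grip_force: 0.0
```

```bash
python3 -m inch '[[[0,0,-0.3],0,-1],[[-0.05,-0.4,0],0,-1],[[-0.08,-0.7,0],0,-1],[[-0.1,-0.8,0],0,-1],[[-0.09,-0.75,0],0,-1],[[0,0,0.3],0,-1],[[0,0,0],0,-1],[[0,0,0],0,-1],[[0,0,0],0,-1],[[0,0,0],0,-1]]'
python3 - <<'E'
from h import *
print(env.state()["eef_pos"])
q=wrist()
for o,n,z in(("ring_cone",(592,272),0),("gem_tin",(582,113),60),("doming_block",(582,113),20)):
    ms=masks(o,n,[q],z=z) 
    if ms: v,c=fit(o,n,ms,"block" in o,z=z); print(o,np.round(v,3),round(c,3),ms[0][2])
E
```

```text
t: 21.95
eef_pos: [593.2, 272.4, 141.6]
tcp_rot: [-3.141, -0.001, -0.18]
ft_force: [-0.1, 0.7, 0.8]
opening: 1.001
grip_force: 0.0
[593.20181544 272.37457797 141.56417825]
ring_cone [591.977 272.415] 0.055 0.91
gem_tin [583.944 113.161] 0.07 0.97
doming_block [ 5.83381e+02  1.13672e+02 -1.90000e-01] 0.469 0.65
```

```bash
python3 -m inch '[[[-0.02,0,0.5],0,-1],[[0,0,0.8],0,-1],[[0,0,0.55],0,-1],[[0,0,0.28],0,-1],[[0,0,0.12],0,-1],[[0,0,0.04],0,-1],[[0,0,0],0,1],[[0,0,0],0,1],[[0,0,0],0,1],[[0,0,0],0,1]]'
python3 -m inch '[[[0,0,0],0,1],[[0,0,0],0,1],[[0,0,0],0,1],[[0,0,0],0,1],[[0,0,0],0,1],[[0,0,0],0,1],[[0,0,-0.3],0,1],[[0,0,-0.8],0,1],[[0,0,-0.9],0,1],[[0,0,-0.5],0,1]]'
```

```text
t: 23.4
eef_pos: [591.8, 273.1, 3.9]
tcp_rot: [-3.142, -0.0, -0.18]
ft_force: [0.1, 0.1, 0.2]
opening: 0.633
grip_force: 0.0
t: 24.65
eef_pos: [592.3, 273.3, 157.9]
tcp_rot: [-3.14, -0.004, -0.18]
ft_force: [0.5, 0.6, -1.1]
opening: 0.437
grip_force: 30.0
```

```bash
python3 -m inch '[[[0,0.35,0],0,1],[[0.01,0.75,0],0,1],[[0.01,0.85,0],0,1],[[0.01,0.85,0],0,1],[[0,0.85,0],0,1],[[0,0.64,0],0,1],[[0,0,0],-1,1],[[0,0,0],-1,1],[[0,0,0],-1,1],[[0,0,0],-1,1]]'
python3 -m inch '[[[0,0,0],-1,1],[[0,0,0],-1,1],[[0,0,0],-1,1],[[0,0,0],-1,1],[[0,0,0],-1,1],[[0,0,0],-1,1],[[0,0,0],-1,1],[[0,0,0],-1,1],[[0,0,0],-1,1],[[0,0,0],-1,1]]'
python3 -m inch '[[[0,0,0],-1,1],[[0,0,0],-1,1],[[0,0,0],0,1],[[0,0,0.3],0,1],[[0,0,0],0,1],[[0,0,0],0,1],[[0,0,0],0,1],[[0,0,0],0,1],[[0,0,0],0,1],[[0,0,0],0,1]]'
python3 - <<'E'
from h import *
s=env.state();print(s["eef_pos"],s["tcp_rot"])
q=wrist()
for o,n,z in(("engraving_ball",(514,-75),0),("gem_tin",(582,113),60),("bench_block",(582,113),0)):
    ms=masks(o,n,[q],z=z) 
    if ms: v,c=fit(o,n,ms,"block" in o,z=z); print(o,np.round(v,3),round(c,3),ms[0][2])
cv2.imwrite("pics/w4.png",q["pixels"][:,:,::-1])
E
```

```text
t: 25.9
eef_pos: [546.4, 18.7, 152.9]
tcp_rot: [-3.141, 0.002, 0.172]
ft_force: [-0.4, -0.3, -1.1]
opening: 0.437
grip_force: 30.0
t: 27.15
eef_pos: [546.3, 18.8, 152.9]
tcp_rot: [-3.14, 0.001, 1.045]
ft_force: [-0.6, 0.1, -0.8]
opening: 0.439
grip_force: 30.0
t: 28.4
eef_pos: [547.6, 19.5, 135.8]
tcp_rot: [3.141, 0.0, 1.217]
ft_force: [-0.9, -0.4, -0.8]
opening: 0.434
grip_force: 30.0
[547.55615752  19.51359165 135.79459615] [3.14140999e+00 5.47415908e-05 1.21663890e+00]
gem_tin [584.233 112.789] 0.047 0.67
```

View pics/w4.png

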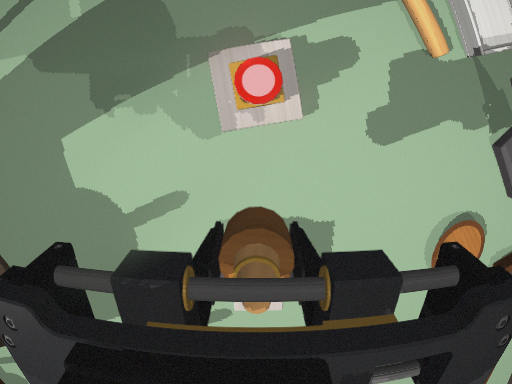

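The tin sits centred on the block, around (80,258). The cone is held above the midpoint, lined up with the bench block.

```bash
python3 -m inch '[[[0,0,0.5],0,1],[[0,0,0.7],0,1],[[0,0,0.5],0,1],[[0,0,0.28],0,1],[[0,0,0.15],0,1],[[0,0,0.05],0,1],[[0,0,0.01],0,1],[[0,0,0],0,1],[[0,0,0],0,1],[[0,0,0],0,1]]'
```

```text
t: 29.85
eef_pos: [547.6, 19.5, 4.6]
tcp_rot: [3.141, -0.0, 1.217]
ft_force: [0.1, -0.3, -0.3]
opening: 0.438
grip_force: 30.0
```

```bash
python3 -m inch '[[[0,0,0.012],0,1],[[0,0,0],0,1],[[0,0,0],0,0],[[0,0,0],0,-0.5],[[0,0,0],0,-0.5],[[0,0,0],0,-0.5],[[0,0,0],0,-0.5],[[0,0,-0.5],0,-0.6],[[0,0,-1],0,-1],[[0,0,-0.9],0,-1]]'
```

```text
t: 31.1
eef_pos: [547.4, 19.5, 149.3]
tcp_rot: [-3.141, 0.0, 1.217]
ft_force: [0.9, -0.2, -0.0]
opening: 0.953
grip_force: 0.0
```

```bash
python3 -m inch '[[[-0.3,-0.03,0],0,-1],[[-0.7,-0.08,0],0,-1],[[-0.85,-0.09,0],0,-1],[[-0.85,-0.09,0],0,-1],[[-0.85,-0.09,0],0,-1],[[-0.85,-0.09,0],0,-1],[[-0.7,-0.08,0],0,-1],[[-0.28,-0.03,0],0,-1],[[0,0,0],0,-1],[[0,0,0],0,-1]]'
python3 - <<'E'
from h import *
s=env.state();print(s["eef_pos"],s["tcp_rot"])
q=wrist()
for o,n,z in(("flux_pot",(403,-271),0),("engraving_ball",(514,-75),0),("ring_cone",(548,19.5),0)):
    ms=masks(o,n,[q],z=z) 
    if ms: v,c=fit(o,n,ms,"block" in o,z=z); print(o,np.round(v,3),round(c,3),ms[0][2])
E
```

```text
t: 32.35
eef_pos: [403.2, -270.2, 147.3]
tcp_rot: [-3.141, -0.0, 1.217]
ft_force: [0.4, -0.7, -0.9]
opening: 1.004
grip_force: 0.0
[ 403.20934011 -270.18553489  147.33832264] [-3.14106356e+00 -3.01868345e-04  1.21740977e+00]
flux_pot [ 405.014 -267.084] 0.088 0.63
```

```bash
python3 -m inch '[[[0.06,0.01,0.5],0,-1],[[0,0,0.8],0,-1],[[0,0,0.55],0,-1],[[0,0,0.28],0,-1],[[0,0,0.12],0,-1],[[0,0,0.05],0,-1],[[0,0,0],0,1],[[0,0,0],0,1],[[0,0,0],0,1],[[0,0,0],0,1]]'
python3 -m inch '[[[0,0,0],0,1],[[0,0,0],0,1],[[0,0,0],0,1],[[0,0,0],0,1],[[0,0,0],0,1],[[0,0,0],0,1],[[0,0,-0.3],0,1],[[0,0,-0.8],0,1],[[0,0,-0.9],0,1],[[0,0,-0.5],0,1]]'
```

```text
t: 33.8
eef_pos: [404.8, -268.1, 9.8]
tcp_rot: [3.141, 0.0, 1.217]
ft_force: [-0.6, -0.4, -1.0]
opening: 0.638
grip_force: 0.0
t: 35.05
eef_pos: [405.1, -268.2, 162.0]
tcp_rot: [3.139, 0.001, 1.217]
ft_force: [0.2, 0.5, -1.7]
opening: 0.459
grip_force: 30.0
```

```bash
python3 -m inch '[[[0.35,0.135,0],0,1],[[0.75,0.29,0],0,1],[[0.8,0.315,0],0,1],[[0.8,0.315,0],0,1],[[0.8,0.31,0],0,1],[[0.8,0.31,0],0,1],[[0.7,0.27,0],0,1],[[0.335,0.13,0],0,1],[[0,0,0],0,1],[[0,0,0],0,1]]'
python3 - <<'E'
from h import *
s=env.state();print(s["eef_pos"],s["tcp_rot"])
sh=[eyes.read_camera("scene"),eyes.read_camera("side"),wrist()]
for q in sh:
  for o,n,z in(("ring_cone",(548,19.5),0),("engraving_ball",(514,-75),0),("gem_tin",(582.4,113.5),60)):
    ms=masks(o,n,[q],z=z) 
    if ms: v,c=fit(o,n,ms,z=z); print(o,np.round(v,3),round(c,3),ms[0][2])
cv2.imwrite("pics/w5.png",sh[2]["pixels"][:,:,::-1])
E
```

```text
t: 36.3
eef_pos: [631.8, -11.9, 159.4]
tcp_rot: [-3.141, 0.0, 1.216]
ft_force: [0.7, -0.1, -0.3]
opening: 0.46
grip_force: 30.0
[631.78836665 -11.85736172 159.39839322] [-3.14087511e+00  4.71582623e-04  1.21605460e+00]
ring_cone [549.51   17.955] 0.119 0.65
engraving_ball [514.798 -71.918] 0.061 0.68
ring_cone [545.849  15.232] 0.069 0.7
engraving_ball [512.675 -80.666] 0.063 0.7
gem_tin [581.495 108.837] 0.081 0.67
ring_cone [548.318  19.651] 0.084 0.62
gem_tin [584.838 113.143] 0.053 0.97
```

View pics/w5.png

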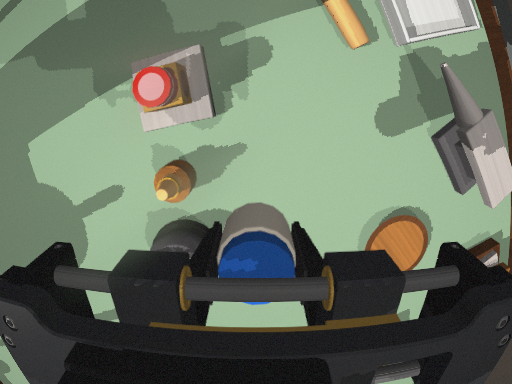

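The stack and the cone are standing, and the pot is held behind the cone. Lowering the pot.

```bash
python3 -m inch '[[[0.02,0.01,0.5],0,1],[[0,0,0.8],0,1],[[0,0,0.6],0,1],[[0,0,0.3],0,1],[[0,0,0.17],0,1],[[0,0,0.08],0,1],[[0,0,0.03],0,1],[[0,0,0],0,1],[[0,0,0],0,1],[[0,0,0],0,1]]'
```

```text
t: 38.15
eef_pos: [633.7, -10.1, 11.2]
tcp_rot: [3.141, -0.0, 1.217]
ft_force: [-0.0, 0.4, 0.1]
opening: 0.46
grip_force: 30.0
```

```bash
python3 -m inch '[[[0,0,0.022],0,1],[[0,0,0],0,1],[[0,0,0],0,0],[[0,0,0],0,-0.45],[[0,0,0],0,-0.45],[[0,0,0],0,-0.45],[[0,0,0],0,-0.45],[[0,0,-0.5],0,-0.45],[[0,0,-1],0,-0.45],[[0,0,-1],0,-0.45]]'
python3 -m inch '[[[-0.5,0,-0.5],0,-0.45],[[-0.8,0,0],0,-0.45],[[-0.8,0,0],0,-0.45],[[-0.8,0,0],0,-0.45],[[-0.5,0,0],0,-0.45],[[0,0,0],0,-0.45],[[0,0,0],0,-0.45],[[0,0,0],0,-0.45],[[0,0,0],0,-0.45],[[0,0,0],0,-0.45]]'
python3 - <<'E'
from h import *
s=env.state();print(s["eef_pos"],s["tcp_rot"])
sh=[eyes.read_camera("scene"),eyes.read_camera("side"),wrist()]
for q in sh:
  for o,n,z in(("ring_cone",(548,19.5),0),("flux_pot",(633,-11),0),("engraving_ball",(514,-75),0),("gem_tin",(582.4,113.5),60)):
    ms=masks(o,n,[q],z=z) 
    if ms: v,c=fit(o,n,ms,z=z); print(o,np.round(v,3),round(c,3),ms[0][2])
cv2.imwrite("pics/w6.png",sh[2]["pixels"][:,:,::-1])
cv2.imwrite("pics/s6.png",cv2.resize(sh[0]["pixels"][100:300,180:400,::-1],None,fx=3,fy=3))
E
```

```text
t: 39.4
eef_pos: [633.2, -10.0, 160.9]
tcp_rot: [-3.141, 0.0, 1.217]
ft_force: [0.6, -0.7, 0.1]
opening: 0.726
grip_force: 0.0
t: 40.65
eef_pos: [562.9, -200.9, 189.5]
tcp_rot: [3.142, 0.0, 1.217]
ft_force: [-0.3, 0.9, 0.9]
opening: 0.722
grip_force: 0.0
[ 562.94732789 -200.90777101  189.47111821] [3.14158575e+00 4.92480368e-05 1.21736208e+00]
ring_cone [548.327  19.366] 0.057 0.59
flux_pot [634.802 -10.059] 0.083 0.86
engraving_ball [517.747 -72.684] 0.166 0.8
gem_tin [585.791 112.306] 0.067 0.69
ring_cone [544.142  14.595] 0.176 0.45
flux_pot [633.011 -13.454] 0.105 0.71
engraving_ball [513.532 -79.802] 0.082 0.93
gem_tin [580.407 108.469] 0.079 0.46
ring_cone [548.24   18.987] 0.027 0.56
flux_pot [633.922  -9.503] 0.035 0.67
engraving_ball [514.494 -73.269] 0.021 0.67
```

View pics/w6.png

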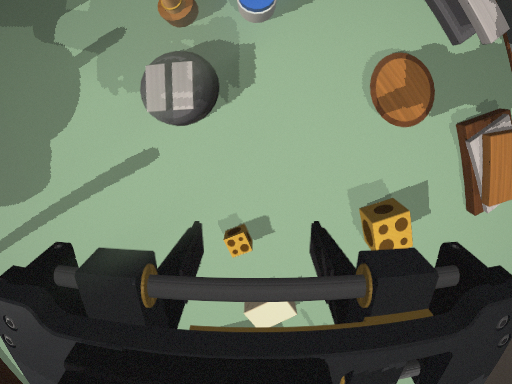

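View pics/s6.png

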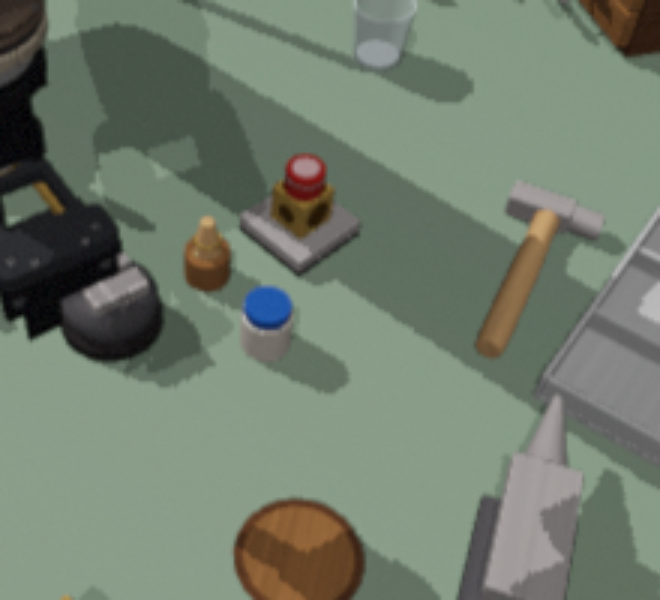

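Everything stands where it should: the stack is at scene crop (303,190), the cone at (208,260) and the pot at (267,325). The bystanders are undisturbed.

```bash
python3 -c "
from cell import env
print(env.job_done())"
```

```text
the job is handed in; nothing more can be done
None
```

The bench is laid out and handed in at about 41 s of the 102 s allowed; the last camera check put every piece within tolerance and the bystanders looked undisturbed, but the hand-in gave no pass or fail verdict.

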